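# Release the latched filter key on the photometer

### The job

One of the photometer's four filter keys has been left latched down. With a fingertip, tap each key lightly, one after another from the robot's left to its right, without pushing any of them in, and lift off; then press the one that is latched firmly until it lets go, and withdraw so that all four keys stand fully up. Leave the glassware standing around it where it is.

Things in the scene. Friction and masses are not known exactly. Their poses are not given: they have to be found in the camera images.
- photometer: grey filter photometer fixed to the bench, 240 x 240 mm, flat deck 65 mm above the bench; origin at the centre of its underside, x to its back, y along the key row to the robot's left, z up. Four identical white keys in a row along y near its front edge, at x = -70 mm, centres 40 mm apart. Display hood and sample well at the back (x above 45 mm), 22 mm above the deck.
- key_1: first key, at the robot's left end of the row (photometer frame y = +60 mm); origin at the centre of its top face, axes as the photometer's. 26 mm (x) by 22 mm (y), told apart from the others only by place. Up, the top is 79 mm above the bench (14 mm above the deck); it travels 8 mm straight down. One key of the four, a different one each time, is latched 3 mm down (top at 76 mm).
- key_2: second key from the robot's left (y = +20 mm); origin at the centre of its top face, axes as the photometer's. An up key (any of the four) starts to give at 2 N, then sinks 1 mm per 0.6 N and springs back when let go; it counts as pushed in beyond 5 mm (5 N).
- key_3: third key from the robot's left (y = -20 mm); origin at the centre of its top face, axes as the photometer's. The latched key (any of the four) hardly gives under a light touch (under 1 mm up to about 5 N). Pressed harder, it goes down with about 6 to 10 N until its latch lets go, at about 5 mm below the up height (8 mm is the stop), and then rises fully as the finger is withdrawn.
- key_4: fourth key, at the robot's right end (y = -60 mm); origin at the centre of its top face, axes as the photometer's. Same size, travel and behaviour as the other keys.
- cuvette: small square cuvette, 12.5 x 12.5 x 45 mm, standing on the photometer's deck behind the keys; loose, origin at the centre of its underside, z up. Leave it alone.
- weighing_jar: little glass jar with black cap, 34 mm across, under 45 mm tall, standing on the photometer's deck behind the keys; loose, origin at the centre of its underside, z up. Leave it alone.
- beaker: glass beaker, 68 mm across, 90 mm tall, on the bench to the left of the photometer; loose, origin at the centre of its underside, z up. Leave it alone.
- reagent: brown reagent bottle, 58 mm across, 130 mm tall, on the bench to the right of the photometer; loose, origin at the centre of its underside, z up. Leave it alone.

How it is judged:
On the way, in this order (a step that is already met when the one before it is completed fails the run):
1. tap the first key from the robot's left (a finger touches it with at least 0.5 N) (contact force between the fingers and key_1 above 0.5 N), for 0.03 s.
2. tap the second key from the robot's left (a finger touches it with at least 0.5 N) (contact force between the fingers and key_2 above 0.5 N), for 0.03 s.
3. tap the third key from the robot's left (a finger touches it with at least 0.5 N) (contact force between the fingers and key_3 above 0.5 N), for 0.03 s.
4. tap the fourth key from the robot's left (a finger touches it with at least 0.5 N) (contact force between the fingers and key_4 above 0.5 N), for 0.03 s.
5. fingers off all keys, the latched key still at least 2 mm down (contact force between the fingers and key_1 below 0.1 N and contact force between the fingers and key_2 below 0.1 N and contact force between the fingers and key_3 below 0.1 N and contact force between the fingers and key_4 below 0.1 N and z of any of key_1, key_2, key_3, key_4 in the frame of photometer below 0.077 m), for 0.1 s.
6. the latched key is pressed in: a key is pushed by the fingers at least 4.5 mm below its up height (((z of key_1 in the frame of photometer below 0.0745 m and contact force between the fingers and key_1 above 0.5 N) or (z of key_2 in the frame of photometer below 0.0745 m and contact force between the fingers and key_2 above 0.5 N) or (z of key_3 in the frame of photometer below 0.0745 m and contact force between the fingers and key_3 above 0.5 N) or (z of key_4 in the frame of photometer below 0.0745 m and contact force between the fingers and key_4 above 0.5 N))).
At the end, for the whole second after the job is handed in: all four keys stand up (each top within 1 mm of its full height, 79 mm above the bench), and every loose thing is within 20 mm of where it was (z of each of key_1, key_2, key_3, key_4 in the frame of photometer above 0.078 m and distance of each of cuvette, weighing_jar, beaker, reagent from where it was at the start of the episode below 0.02 m); the robot touches nothing.
It fails at once if a key that was up is pushed down more than 5 mm while the latched key is still down (more than 2 mm) ((z of key_1 in the frame of photometer below 0.074 m and z of any of key_2, key_3, key_4 in the frame of photometer below 0.077 m) or (z of key_2 in the frame of photometer below 0.074 m and z of any of key_1, key_3, key_4 in the frame of photometer below 0.077 m) or (z of key_3 in the frame of photometer below 0.074 m and z of any of key_1, key_2, key_4 in the frame of photometer below 0.077 m) or (z of key_4 in the frame of photometer below 0.074 m and z of any of key_1, key_2, key_3 in the frame of photometer below 0.077 m)).
It fails at once if a loose thing is shifted or lifted by more than 20 mm, or tipped by more than 0.4 rad (distance of any of cuvette, weighing_jar, beaker, reagent from where it was at the start of the episode above 0.02 m or angle between any of cuvette, weighing_jar, beaker, reagent's own z axis and vertical above 0.4 rad).
It also fails if it takes over 48 s, if anything falls off the work surface, if the arm or the gripper's body presses on something with over 40 N, if the wrist force passes 120 N, or if a joint passes its speed limit or range.

### The arm

A 7-joint arm with a two-finger parallel gripper is mounted at the origin on the work surface. World frame = base frame: x ahead of the robot, y to its left, z up, the work surface at z = 0. Lengths are in m, angles in rad, forces in N, time in s.
With the tool pointing down it reaches from about 0.4 to 0.875 m from the base axis. Payload 6.5 kg.
Tool frame: the origin (TCP) lies between the finger pads; the fingertips stand 11 mm ahead of it and the grasp point (between the pads) lies 8 mm behind it (ctrl.tip_reach is the distance from the TCP to the fingertips, in m); z points along the fingers, y is the line along which they close (so a half turn about z gives the same grasp; the last joint's range is limited). The gripper opens to 88 mm and grips with 3 to 60 N. Pads are 18 mm wide; open, the fingers measure 123 mm over their backs; the gripper's body (75 mm by 187 mm) begins 45 mm behind the grasp point.
Start: joints at [-1.277, 0.536, -0.004, 1.538, 0.003, 1.067, -0.071], TCP at [0.229, 0.608, 0.25] pointing down, gripper open.
Joint ranges: [-2.7, 2.7], [-0.37, 2.16], [-1.27, 1.26], [0.24, 2.4], [-1.31, 4.45], [0.19, 1.91], [-2.76, 2.76]. Speed limits (rad/s): [2.39, 2.39, 3.14, 3.14, 3.14, 3.14, 3.14].

### API

Orientations are given as a unit quaternion [x, y, z, w].
In Python, from workcell import ctrl gives the robot as it stands.
- The arm moves only by the shell command python3 -m creep 'ROWS' [FORCE]. ROWS is JSON, a list that holds one entry, the list of rows, each a list of 7 numbers: the shift along the tool's x, y, z in m, then the turn, a rotation vector about the tool's x, y, z in degrees, then the closure, from 0 (fully open) to 1 (shut). In form: [[[x, y, z, wx, wy, wz, fingers], ...]]. A call has 1 to 20 rows; each row is the pose to reach, as a shift and turn from the pose commanded when the call began, along the tool's axes at that moment; what a row does not reach only later rows make up. A row lasts 1/12 s, in which the tool goes at most 41.7 mm and 7.16 degrees, less where a joint would pass 70% of its speed; a pose out of reach is approached as far as the arm can. A call with a gripper value outside its range is refused whole. The fingers move at their own pace and stop on an object; FORCE is the grip in N (left out, the last holds). Time passes only in rows, so rows that repeat a pose let the fingers close. It gives the time, the measured TCP pose, the force, the opening and the grip force at its end, in the units of the state.
- ctrl.get_state(): the state, without advancing time (a new reading comes with each control period).
- ctrl.camera(name): name is "side" or "top" or "wrist"; returns the picture (384x512x3 uint8, blue, green, red); there is no depth.
- ctrl.camera_info(name): a dict with "camera_matrix" (3x3 intrinsics, pixels), "extrinsics" (4x4, takes a point from world to camera coordinates). Camera axes: x right, y up, looking along -z (the intrinsics and any distortion apply to the point x, -y, -z); pixel columns grow to the right and rows downward; lengths in m; the calibration is good to about 2 mm. A picture is of the moment at which its call begins: read the wrist's pose just before it. camera_info takes no time and is no camera call; for the wrist camera it gives the pose at the moment of the call.
- ctrl.hand_in(): hands the job in; it is judged then, once.
The state is a dict: "t": time; "q": joint angles; "joint_velocities": joint speeds; "tau": joint torques, N m; "tcp_pos": TCP position; "orientation": TCP orientation; "ft_force": force on the tool from outside, world axes, zero at the start; "torque": the same for the moment, N m; "opening": finger opening in m; "grip_force": force on a finger pad.
Only numpy, scipy, OpenCV 4.12 (cv2) and the standard library are available. Lean on these libraries where they do the work, as an engineer would, in place of code of your own. Each camera call takes 0.05 s, during which the arm holds its last target. There are 200 camera calls.

## Working session

There is one attempt and no reset: what is moved stays moved. The work goes in short steps, Python scripts to look and compute and a shell command to move; the robot and the scene stay as the last step left them, time stands still between calls to the robot, and variables do not carry over. Pictures are saved under pics/ and viewed, at most 10 in all, crops included, and the job is handed in when it is done.

```bash
mkdir -p pics; ls
python3 - <<'E'
from workcell import ctrl
import cv2,numpy as np
s=ctrl.get_state();print(s['t'],s['tcp_pos'],s['orientation'],s['opening'],ctrl.tip_reach)
for n in('top','side'):
    cv2.imwrite(f'pics/{n}0.png',ctrl.camera(n));i=ctrl.camera_info(n);print(n,np.round(i['camera_matrix'],1).tolist(),np.round(i['extrinsics'],3).tolist(), [k for k in i])
E
```

```text
pics
0.0 [0.22867016 0.60781664 0.24884325] [ 1.78895437e-01  9.83867708e-01 -8.64885773e-04 -8.54540099e-05] 0.08852593344271283 0.011
top [[403.8, 0.0, 255.9], [0.0, 403.8, 187.5], [0.0, 0.0, 1.0]] [[-0.009, -1.0, -0.003, 0.054], [0.969, -0.01, 0.247, -0.611], [-0.247, -0.0, 0.969, -0.821], [0.0, 0.0, 0.0, 1.0]] ['camera_matrix', 'extrinsics']
side [[455.8, 0.0, 256.0], [0.0, 455.8, 199.3], [0.0, 0.0, 1.0]] [[0.997, -0.081, -0.002, -0.596], [0.056, 0.667, 0.743, -0.122], [-0.059, -0.741, 0.669, -1.001], [0.0, 0.0, 0.0, 1.0]] ['camera_matrix', 'extrinsics']
```

View pics/top0.png

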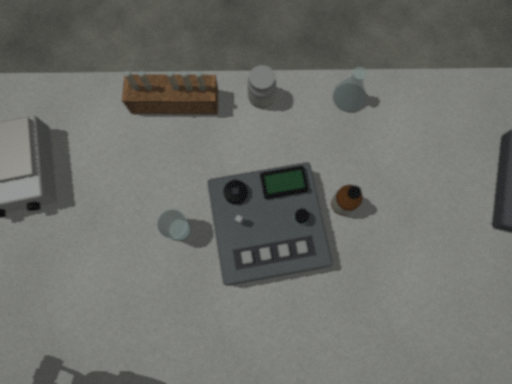

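View pics/side0.png

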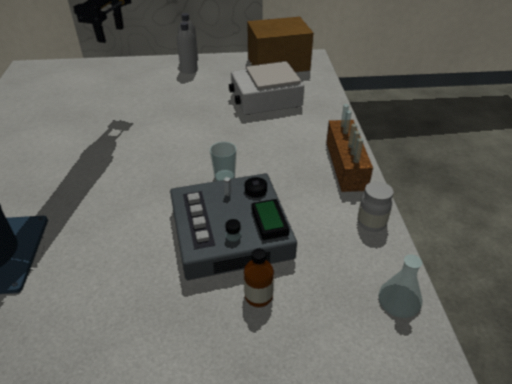

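The top view shows the four keys at about (247,257), (265,254), (283,250) and (302,247). The cuvette is at (239,219), the jar at (302,216), the beaker at (175,227) and the bottle at (349,197). Next I'll cast the key centroids onto the z=0.079 plane.

```bash
cat > h.py <<'E'
import cv2,numpy as np
from workcell import ctrl
def ray(px,info,z):
    K=info['camera_matrix'];E=np.array(info['extrinsics']);K=np.array(K)
    d=np.linalg.inv(K)@[px[0],px[1],1];d=E[:3,:3].T@(d*[1,-1,-1]);c=-E[:3,:3].T@E[:3,3]
    return c+d*(z-c[2])/d[2]
def keys(img,box,lo,hi,thr):
    x0,y0,x1,y1=box;g=cv2.cvtColor(img,cv2.COLOR_BGR2GRAY)[y0:y1,x0:x1]
    n,l,st,c=cv2.connectedComponentsWithStats((g>thr).astype('uint8'))
    return [(c[i]+[x0,y0],st[i,4]) for i in range(1,n) if lo<st[i,4]<hi]
E
python3 - <<'E'
from h import *
for n,box in(('top',(236,237,314,268)),('side',(183,185,215,245))):
    im=cv2.imread(f'pics/{n}0.png');i=ctrl.camera_info(n)
    k=keys(im,box,25,400,130);P=np.array([ray(c,i,.079) for c,a in k])
    for (c,a),p in zip(k,P):print(n,c.round(1),a,p.round(4))
    P=P[np.argsort(-P[:,1])];d=P[-1]-P[0];print('span',np.linalg.norm(d),'yaw deg',np.degrees(np.arctan2(d[0],-d[1])),P.mean(0))
s=ctrl.get_state();from scipy.spatial.transform import Rotation as R
print(R.from_quat(s['orientation']).as_matrix().round(3))
E
```

```text
Traceback (most recent call last):
IndexError: too many indices for array: array is 1-dimensional, but 2 were indexed
```

Run:
```python
from h import *
for n,box,in(('top',(236,237,314,268)),('side',(183,185,215,245))):
    im=cv2.imread(f'pics/{n}0.png');i=ctrl.camera_info(n)
    g=cv2.cvtColor(im,cv2.COLOR_BGR2GRAY)[box[1]:box[3],box[0]:box[2]]
    t,_=cv2.threshold(g,0,255,cv2.THRESH_OTSU);print(t,g.max())
    k=keys(im,box,25,400,t);P=np.array([ray(c,i,.079) for c,a in k])
    for (c,a),p in zip(k,P):print(n,c.round(1),a,p.round(4))
    P=P[np.argsort(-P[:,1])];d=P[-1]-P[0];print('span',np.linalg.norm(d),'yaw deg',np.degrees(np.arctan2(d[0],-d[1])),P.mean(0))
s=ctrl.get_state();from scipy.spatial.transform import Rotation as R
print(R.from_quat(s['orientation']).as_matrix().round(3))
```

```text
90.0 129
top [301.3 246.7] 113 [ 0.4799 -0.0479  0.079 ]
top [283.1 249.8] 116 [ 0.4737 -0.0087  0.079 ]
top [264.7 253.2] 117 [0.4668 0.0306 0.079 ]
top [246.2 256.6] 117 [0.46  0.07  0.079]
span 0.11950344776119466 yaw deg 9.588440998909247 [0.470091   0.01099631 0.079     ]
90.0 137
side [193.1 196. ] 67 [0.4614 0.0673 0.079 ]
side [195.6 207.7] 70 [0.4678 0.0279 0.079 ]
side [198.5 220.1] 78 [ 0.4745 -0.0112  0.079 ]
side [201.8 234.2] 87 [ 0.4818 -0.0533  0.079 ]
span 0.12226996856584388 yaw deg 9.608933617455827 [0.47138606 0.00769253 0.079     ]
[[-0.936  0.352 -0.   ]
 [ 0.352  0.936 -0.001]
 [-0.    -0.002 -1.   ]]
```

Both views agree: 40 mm pitch and a yaw of 9.6°. I'll move above key 1 with the tool y axis along the photometer x axis and the fingers shut, then look with the wrist camera.

```bash
python3 -m creep '[[[-0.407,-0.423,0,0,0,60,1],[-0.407,-0.423,0,0,0,60,1],[-0.407,-0.423,0,0,0,60,1],[-0.407,-0.423,0,0,0,60,1],[-0.407,-0.423,0,0,0,60,1],[-0.407,-0.423,0,0,0,60,1],[-0.407,-0.423,0,0,0,60,1],[-0.407,-0.423,0,0,0,60,1],[-0.407,-0.423,0,0,0,60,1],[-0.407,-0.423,0,0,0,60,1],[-0.407,-0.423,0,0,0,60,1],[-0.407,-0.423,0,0,0,60,1],[-0.407,-0.423,0,0,0,60,1],[-0.407,-0.423,0,0,0,60,1],[-0.407,-0.423,0,0,0,60,1],[-0.407,-0.423,0,0,0,60,1],[-0.407,-0.423,0,0,0,60,1],[-0.407,-0.423,0,0,0,60,1],[-0.407,-0.423,0,0,0,60,1],[-0.407,-0.423,0,0,0,60,1]]]' 20
python3 - <<'E'
from h import *
s=ctrl.get_state();i=ctrl.camera_info('wrist');im=ctrl.camera('wrist');cv2.imwrite('pics/w1.png',im)
print(s['t'],s['tcp_pos'],s['orientation'],s['ft_force'])
from scipy.spatial.transform import Rotation as R
print(R.from_quat(s['orientation']).as_matrix().round(3))
np.savez('w1.npz',**i)
E
```

```text
t: 1.77
tcp_pos: [0.4604, 0.0706, 0.2496]
orientation: [0.646, 0.763, -0.0, -0.0]
ft_force: [0.0, 0.8, 0.6]
opening: 0.0007
grip_force: 0.0
1.7667 [0.46044426 0.07057412 0.24961987] [ 6.45856547e-01  7.63458755e-01 -1.44989314e-05 -2.23739008e-04] [0.01575441 0.77591969 0.57205963]
[[-0.166  0.986 -0.   ]
 [ 0.986  0.166  0.   ]
 [ 0.    -0.    -1.   ]]
```

View pics/w1.png

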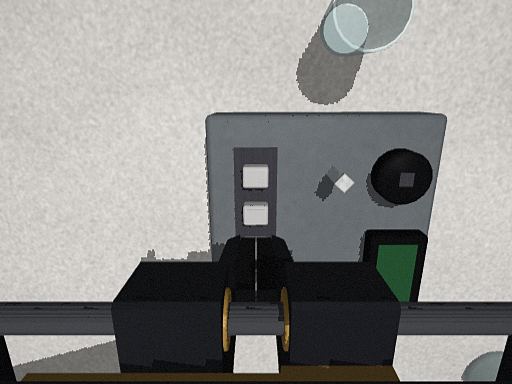

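The wrist view shows keys 1 and 2 at (256,176) and (256,214), directly in line with the finger seam at x≈257. The cuvette is at (344,183).

Run:
```python
from h import *
i=dict(np.load('w1.npz'));im=cv2.imread('pics/w1.png')
for c,a in keys(im,(235,150,280,235),200,2000,150):print(c.round(1),a,ray(c,i,.079).round(4),ray(c,i,.076).round(4))
print(ray((344,183),i,.11).round(3))
```

```text
[255.  176.5] 500 [0.4594 0.0715 0.079 ] [0.4595 0.0708 0.076 ]
[255.3 214.7] 450 [0.4663 0.0321 0.079 ] [0.4664 0.031  0.076 ]
[0.537 0.086 0.11 ]
```

```bash
python3 -m creep '[[[0,0,0.04,0,0,0,1],[0,0,0.08,0,0,0,1],[0,0,0.12,0,0,0,1],[0,0,0.145,0,0,0,1],[0,0,0.152,0,0,0,1],[0,0,0.155,0,0,0,1],[0,0,0.155,0,0,0,1],[0,0,0.155,0,0,0,1],[0,0,0.155,0,0,0,1]]]'; python3 -c "
from workcell import ctrl;s=ctrl.get_state();print(s['tcp_pos'],s['ft_force'])"
```

```text
t: 2.57
tcp_pos: [0.4621, 0.0696, 0.0963]
orientation: [0.647, 0.763, 0.001, 0.001]
ft_force: [-0.1, -0.8, 0.4]
opening: 0.0004
grip_force: 0.0
[0.4621468  0.06957908 0.09628128] [-0.07640924 -0.75024307  0.35164882]
```

```bash
python3 -m creep '[[[0,0,0.002,0,0,0,1],[0,0,0.004,0,0,0,1],[0,0,0.005,0,0,0,1],[0,0,0.005,0,0,0,1],[0,0,0.005,0,0,0,1],[0,0,0.005,0,0,0,1]]]'; python3 -m creep '[[[0,0,0.001,0,0,0,1],[0,0,0.001,0,0,0,1],[0,0,0.001,0,0,0,1]]]';python3 -m creep '[[[0,0,0.001,0,0,0,1],[0,0,0.001,0,0,0,1],[0,0,0.001,0,0,0,1]]]'
```

```text
t: 3.07
tcp_pos: [0.4612, 0.0694, 0.0899]
orientation: [0.647, 0.763, 0.0, 0.0]
ft_force: [0.7, 1.0, 2.2]
opening: 0.0005
grip_force: 1.0
t: 3.32
tcp_pos: [0.4612, 0.0694, 0.0888]
orientation: [0.647, 0.763, 0.0, 0.0]
ft_force: [1.0, 1.2, 1.9]
opening: 0.0004
grip_force: 1.3
t: 3.57
tcp_pos: [0.4612, 0.0694, 0.0878]
orientation: [0.647, 0.763, 0.0, 0.0]
ft_force: [1.4, 2.3, 3.4]
opening: 0.0003
grip_force: 1.6
```

Contact at about 2–3 N with the tip at 77–79 mm means key 1 is up. Now lift, shift 40 mm and do the same on key 2.

```bash
python3 -m creep '[[[0,0,-0.018,0,0,0,1],[-0.02,0,-0.018,0,0,0,1],[-0.04,0,-0.018,0,0,0,1],[-0.04,0,-0.01,0,0,0,1],[-0.04,0,-0.005,0,0,0,1],[-0.04,0,-0.005,0,0,0,1],[-0.04,0,-0.005,0,0,0,1],[-0.04,0,-0.005,0,0,0,1]]]'; python3 -m creep '[[[0,0,0.002,0,0,0,1],[0,0,0.003,0,0,0,1],[0,0,0.003,0,0,0,1],[0,0,0.003,0,0,0,1]]]'; python3 -m creep '[[[0,0,0.001,0,0,0,1],[0,0,0.001,0,0,0,1],[0,0,0.001,0,0,0,1]]]';python3 -m creep '[[[0,0,0.001,0,0,0,1],[0,0,0.001,0,0,0,1],[0,0,0.001,0,0,0,1]]]'
```

```text
t: 4.23
tcp_pos: [0.467, 0.0305, 0.0925]
orientation: [0.646, 0.763, -0.0, -0.0]
ft_force: [-0.3, -0.2, 0.2]
opening: 0.0005
grip_force: 0.0
t: 4.57
tcp_pos: [0.4675, 0.0302, 0.0898]
orientation: [0.647, 0.763, 0.0, -0.0]
ft_force: [0.3, 0.6, 2.5]
opening: 0.0002
grip_force: 1.0
t: 4.82
tcp_pos: [0.4675, 0.03, 0.0888]
orientation: [0.647, 0.763, 0.0, -0.0]
ft_force: [-0.8, 1.6, 2.7]
opening: 0.0002
grip_force: 1.3
t: 5.07
tcp_pos: [0.4676, 0.0299, 0.0878]
orientation: [0.647, 0.763, 0.0, 0.0]
ft_force: [-0.3, 2.8, 3.3]
opening: 0.0004
grip_force: 1.7
```

Key 2 gives the same response, so it is up too. Key 3 next.

```bash
python3 -m creep '[[[0,0,-0.018,0,0,0,1],[-0.02,0,-0.018,0,0,0,1],[-0.04,0,-0.018,0,0,0,1],[-0.04,0,-0.01,0,0,0,1],[-0.04,0,-0.005,0,0,0,1],[-0.04,0,-0.005,0,0,0,1],[-0.04,0,-0.005,0,0,0,1],[-0.04,0,-0.005,0,0,0,1]]]'; python3 -m creep '[[[0,0,0.002,0,0,0,1],[0,0,0.003,0,0,0,1],[0,0,0.003,0,0,0,1],[0,0,0.003,0,0,0,1]]]'; python3 -m creep '[[[0,0,0.001,0,0,0,1],[0,0,0.001,0,0,0,1],[0,0,0.001,0,0,0,1]]]';python3 -m creep '[[[0,0,0.001,0,0,0,1],[0,0,0.001,0,0,0,1],[0,0,0.001,0,0,0,1]]]'
```

```text
t: 5.73
tcp_pos: [0.4736, -0.0091, 0.0925]
orientation: [0.646, 0.763, -0.0, -0.0]
ft_force: [0.1, 0.2, -0.4]
opening: 0.0005
grip_force: 0.0
t: 6.07
tcp_pos: [0.4741, -0.0092, 0.0899]
orientation: [0.647, 0.763, 0.0, -0.0]
ft_force: [-0.2, 1.5, 1.3]
opening: 0.0003
grip_force: 1.0
t: 6.32
tcp_pos: [0.4741, -0.0095, 0.0888]
orientation: [0.647, 0.763, 0.0, 0.0]
ft_force: [-0.0, 2.0, 3.1]
opening: 0.0007
grip_force: 1.3
t: 6.57
tcp_pos: [0.4741, -0.0096, 0.0878]
orientation: [0.647, 0.763, 0.0, 0.0]
ft_force: [0.4, 2.4, 2.9]
opening: 0.0008
grip_force: 1.7
```

Key 3 is up, which leaves key 4 as the latched one. I expect no contact there until the TCP reaches about 87 mm.

```bash
python3 -m creep '[[[0,0,-0.018,0,0,0,1],[-0.02,0,-0.018,0,0,0,1],[-0.04,0,-0.018,0,0,0,1],[-0.04,0,-0.01,0,0,0,1],[-0.04,0,-0.005,0,0,0,1],[-0.04,0,-0.005,0,0,0,1],[-0.04,0,-0.005,0,0,0,1],[-0.04,0,-0.005,0,0,0,1]]]'; python3 -m creep '[[[0,0,0.002,0,0,0,1],[0,0,0.004,0,0,0,1],[0,0,0.004,0,0,0,1],[0,0,0.004,0,0,0,1]]]'; python3 -m creep '[[[0,0,0.001,0,0,0,1],[0,0,0.001,0,0,0,1],[0,0,0.001,0,0,0,1]]]'
```

```text
t: 7.23
tcp_pos: [0.4801, -0.0485, 0.0925]
orientation: [0.646, 0.763, -0.0, -0.0]
ft_force: [-0.6, 0.5, -0.4]
opening: 0.0005
grip_force: 0.0
t: 7.57
tcp_pos: [0.4804, -0.0491, 0.0887]
orientation: [0.647, 0.763, -0.0, -0.0]
ft_force: [-0.3, 0.8, 0.2]
opening: 0.0008
grip_force: 0.0
t: 7.82
tcp_pos: [0.4805, -0.0492, 0.0877]
orientation: [0.647, 0.763, -0.0, 0.0]
ft_force: [-0.3, -0.1, -0.3]
opening: 0.0001
grip_force: 0.0
```

No contact on key 4 at the height where the others pushed back, so it is the latched one. I'll continue in small steps.

```bash
python3 -m creep '[[[0,0,0.0008,0,0,0,1],[0,0,0.0008,0,0,0,1],[0,0,0.0008,0,0,0,1]]]'; python3 -m creep '[[[0,0,0.0004,0,0,0,1],[0,0,0.0004,0,0,0,1],[0,0,0.0004,0,0,0,1]]]'
```

```text
t: 8.07
tcp_pos: [0.4805, -0.0492, 0.0871]
orientation: [0.647, 0.763, 0.0, 0.0]
ft_force: [-0.5, -0.4, 3.6]
opening: 0.0007
grip_force: 1.9
t: 8.32
tcp_pos: [0.4805, -0.0492, 0.0867]
orientation: [0.647, 0.763, 0.0, 0.0]
ft_force: [-1.4, -0.6, 5.3]
opening: 0.0009
grip_force: 2.7
```

Key 4 was tapped at 76 mm and is stiff, which confirms it is latched. Now lift off and hold, then press it down about 3.5 mm.

```bash
python3 -m creep '[[[0,0,-0.012,0,0,0,1],[0,0,-0.012,0,0,0,1],[0,0,-0.012,0,0,0,1],[0,0,-0.012,0,0,0,1],[0,0,-0.012,0,0,0,1],[0,0,-0.012,0,0,0,1]]]'; python3 -m creep '[[[0,0,0.006,0,0,0,1],[0,0,0.011,0,0,0,1],[0,0,0.013,0,0,0,1],[0,0,0.014,0,0,0,1],[0,0,0.015,0,0,0,1],[0,0,0.015,0,0,0,1],[0,0,0.015,0,0,0,1]]]'
```

```text
t: 8.82
tcp_pos: [0.4802, -0.0492, 0.0981]
orientation: [0.647, 0.763, -0.0, -0.0]
ft_force: [-1.0, -1.2, 0.1]
opening: 0.0002
grip_force: 0.0
t: 9.4
tcp_pos: [0.4805, -0.0492, 0.0835]
orientation: [0.647, 0.763, 0.0, -0.0]
ft_force: [-1.9, 1.6, 7.7]
opening: 0.0005
grip_force: 3.7
```

```bash
python3 -m creep '[[[0,0,0.001,0,0,0,1],[0,0,0.001,0,0,0,1],[0,0,0.001,0,0,0,1]]]'; python3 -m creep '[[[0,0,-0.006,0,0,0,1],[0,0,-0.006,0,0,0,1],[0,0,-0.006,0,0,0,1],[0,0,-0.006,0,0,0,1]]]'; python3 -m creep '[[[0,0,-0.03,0,0,0,1],[0,0,-0.06,0,0,0,1],[0,0,-0.1,0,0,0,1],[0,0,-0.14,0,0,0,1],[0.04,0,-0.15,0,0,0,1],[0.07,0,-0.15,0,0,0,1],[0.1,0,-0.15,0,0,0,1],[0.14,0,-0.15,0,0,0,1],[0.18,0,-0.15,0,0,0,1],[0.2,0,-0.15,0,0,0,1],[0.2,0,-0.15,0,0,0,1],[0.2,0,-0.15,0,0,0,1],[0.2,0,-0.15,0,0,0,1]]]'
python3 - <<'E'
from h import *
im=ctrl.camera('side');a=cv2.imread('pics/side0.png')
c=np.hstack([x[170:300,165:305] for x in(a,im)]);cv2.imwrite('pics/s2.png',cv2.resize(c,None,fx=2.8,fy=2.8,interpolation=cv2.INTER_CUBIC))
for im_ in(a,im):
  for k,ar in keys(im_,(183,185,215,245),25,400,90):print(k.round(2),ar)
im=ctrl.camera('wrist');cv2.imwrite('pics/w2.png',im)
E
```

```text
t: 9.65
tcp_pos: [0.4805, -0.0492, 0.0825]
orientation: [0.647, 0.763, 0.0, -0.0]
ft_force: [-1.1, 0.1, 8.6]
opening: 0.0006
grip_force: 4.1
t: 9.98
tcp_pos: [0.4807, -0.0492, 0.0885]
orientation: [0.647, 0.763, 0.0, 0.0]
ft_force: [0.3, 1.0, 3.1]
opening: 0.0003
grip_force: 1.4
t: 11.07
tcp_pos: [0.4478, 0.1469, 0.2382]
orientation: [0.647, 0.762, -0.001, 0.0]
ft_force: [0.1, -0.4, 0.2]
opening: 0.0004
grip_force: 0.0
[193.09 196.  ] 67
[195.64 207.74] 70
[198.51 220.12] 78
[201.84 234.23] 87
[193.38 195.44] 63
[196.17 208.05] 64
[198.56 220.42] 80
[201.77 233.31] 96
```

View pics/s2.png

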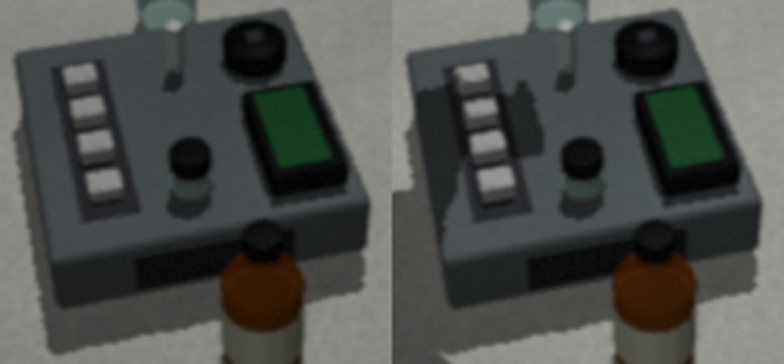

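The picture pair shows key 4 standing higher than before (its centroid rose from row 234.2 to 233.3), and the glassware hasn't moved. Key 4 also pushed back at 3 N with the tip at 77.5 mm, so it has let go.

```bash
python3 -c "
from workcell import ctrl;print(ctrl.hand_in())"
```

```text
the job is handed in; nothing more can be done
None
```

I tapped all four keys from left to right, found key 4 was the latched one and pressed it until it let go; all four keys then looked up with the glassware unmoved, and I handed the job in (no verdict was returned).

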